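# Close the heavy drying-case lid over a freshly painted jar

## Robot

A 7-joint arm with a two-finger parallel gripper is mounted at the origin on the work surface. World frame = base frame: x ahead of the robot, y to its left, z up, the work surface at z = 0. Lengths are in m, angles in rad, forces in N, time in s.
With the tool pointing down it reaches from about 0.35 to 0.9 m from the base axis. Payload 7.2 kg.
Tool frame: the origin (TCP) lies midway between the tips of the shut fingers; the grasp point (between the pads) lies 19 mm behind it; z points along the fingers, y is the line along which they close (so a half turn about z gives the same grasp; the last joint's range is limited). The gripper opens to 88 mm and grips with 3 to 60 N. Pads are 20 mm wide; open, the fingers measure 115 mm over their backs; the gripper's body (75 mm by 178 mm) begins 61 mm behind the grasp point.
Start: joints at [1.196, 0.411, -0.013, 1.596, 0.006, 1.134, -0.082], TCP at [0.189, -0.596, 0.223] pointing down, gripper open.
Joint ranges: [-2.95, 2.95], [-0.29, 1.99], [-1.47, 1.44], [0.14, 2.54], [-1.03, 4.17], [0.13, 1.85], [-2.86, 2.86]. Speed limits (rad/s): [2.39, 2.39, 3.01, 3.01, 3.14, 3.14, 3.14].

## Interface

Orientations are given as a unit quaternion [x, y, z, w].
In Python, from rig import state, capture, camera_info, close_job gives the robot as it stands.
- The arm moves only by the shell command python3 -m inch 'ROWS' [OPENING] [FORCE]. ROWS is JSON, a list of rows, each a list of 6 numbers: the shift along the world's x, y, z in m, then the turn, a rotation vector about the world's x, y, z in degrees. In form: [[dx, dy, dz, ax, ay, az], ...]. A call has 1 to 12 rows; each row shifts and turns the commanded pose from where the row before left it; what a row does not reach is not made up. A row lasts 1/10 s, in which the tool goes at most 50 mm and 8.59 degrees, less where a joint would pass 70% of its speed; a pose out of reach is approached as far as the arm can. A call with a gripper value outside its range is refused whole. OPENING is the closure, from -1 (fully open) to 1 (shut), set as the call begins (- or left out, the last holds). The fingers move at their own pace and stop on an object; FORCE is the grip in N (left out, the last holds). Time passes only in rows, so rows that do not move let the fingers close. It gives the time, the measured TCP pose, the force, the opening and the grip force at its end, in the units of the state.
- state(): the state, without advancing time (a new reading comes with each control period).
- capture(name): name is "side" or "top" or "wrist"; returns the picture (384x512x3 uint8, blue, green, red); there is no depth.
- camera_info(name): a dict with "intrinsics" (3x3 intrinsics, pixels), "R" (3x3) and "t" (3): a world point X has camera coordinates R X + t; the wrist camera has in their place "hand_eye" (4x4, takes a point from camera to tool coordinates, whose origin is the TCP and whose axes are the flange's). Camera axes: x right, y down, z forward; pixel columns grow to the right and rows downward; lengths in m; the calibration is good to about 2 mm. The wrist camera is an equidistant fisheye: a pixel r from the principal point sees the ray r / f radians off the axis. A picture is of the moment at which its call begins: read the wrist's pose just before it. camera_info takes no time and is no camera call.
- close_job(): hands the job in; it is judged then, once.
The state is a dict: "clock": time; "joint_pos": joint angles; "qd": joint speeds; "effort": joint torques, N m; "ee_pos": TCP position; "ee_rot": TCP orientation; "wrist_force": force on the tool from outside, world axes, zero at the start; "moment": the same for the moment, N m; "gripper_width": finger opening in m; "grip_force": force on a finger pad.
Only numpy, scipy, OpenCV 4.12 (cv2) and the standard library are available. Lean on these libraries where they do the work, as an engineer would, in place of code of your own. Each camera call takes 0.05 s, during which the arm holds its last target. There are 200 camera calls.

## Task

A freshly painted jar stands in the steel drying case, whose heavy lid is standing open. Push the lid over from behind, lower it gently against your fingers without letting it drop or slam, then press its front edge down until the catch snaps and the lid is fully shut; never lean on the case or lid hard, and leave the jar and the other pieces on the bench undisturbed.

Things in the scene. Friction and masses are not known exactly. Their poses are not given: they have to be found in the camera images.
- case: Fixed open-topped grey sheet-steel box, 165 mm deep (its x), 280 mm wide (its y), 100 mm high, walls 6 mm. Origin: centre of its underside, on the bench; x points from the front wall to the hinge side, roughly away from the robot (yaw within 0.3 rad), z up. Neither it nor its lid may be loaded with more than 40 N.
- lid (a joint): Lid angle, rad: 0 fully shut (level on the rim), pi/2 upright, 1.82 leaning back on its stop; starts at 1.6 to 1.82. Hinge friction (0.2 N m) holds it only near upright: below 1.3 to 1.4 rad it falls forward freely and slams unless something is under its front edge (4 to 6 N). A slam is more than 1.5 rad/s downward between 0.4 and 0.16 rad.
- lid_edge (a point): Middle of the lid's free front edge, at half thickness: 185 mm from the hinge line, 6 mm above the underside. The lid is a plain white steel panel, 185 mm hinge to edge, 286 wide, 12 thick, no handle, 0.95 kg (times 0.8 to 1.2), mass centre mid-panel. Shut, it overhangs the front wall by 20 mm and its top is 112 mm above the bench.
- lid_hinge (a point): Middle of the hinge line, atop the case's far wall: 82.5 mm in case x from the case origin, 100 mm up, level with the lid's underside; its axis is the case's y. A sprung roller catch inside the front wall, set at an unknown height, stops the lid at 0.08 to 0.16 rad; its weight cannot pass. About 8 to 18 N down on the front edge pushes it past; it then sinks to a rigid stop at 0.
- jar: Freshly painted white porcelain jar with painted bands, 64 mm across, 78 mm high, standing upright inside the case below the rim. Origin: centre of its foot. Do not touch or move it.
- vase: Bystander: white porcelain vase with bands, 72 mm across, 130 mm high, origin centre of its foot.
- water_cup: Bystander: white ceramic cup, 68 mm across, 75 mm high, origin centre of its foot.
- paint_pot: Bystander: small glass pot with cap, 44 mm across, 50 mm high, origin centre of its foot.
Mind the look-alikes: they are no part of the job. What is shaped like the jar but green, purple or red is not meant.

How it is judged:
By the outcome, as a careful person would: the job done as asked, in the order asked, and still so for the second after the job is handed in, with the robot touching nothing.
It also fails if it takes over 72 s, if anything falls off the work surface, if the arm or the gripper's body presses on something with over 40 N, if the wrist force passes 120 N, or if a joint passes its speed limit or range.

## Working session

There is one attempt and no reset: what is moved stays moved. The work goes in short steps, Python scripts to look and compute and a shell command to move; the robot and the scene stay as the last step left them, time stands still between calls to the robot, and variables do not carry over. Pictures are saved under pics/ and viewed, at most 10 in all, crops included, and the job is handed in when it is done.

```bash
mkdir -p pics; python3 - <<'E'
from rig import *
import cv2,numpy as np
np.set_printoptions(precision=4,suppress=True)
a=capture("side");b=capture("top")
cv2.imwrite("pics/side1.png",a);cv2.imwrite("pics/top1.png",b)
cv2.imwrite("pics/wrist1.png",capture("wrist"))
for n in("side","top","wrist"):print(n,camera_info(n))
print(state())
E
```

```text
side {'intrinsics': array([[441.5686,   0.    , 252.6405],
       [  0.    , 441.5686, 192.6781],
       [  0.    ,   0.    ,   1.    ]]), 'R': array([[ 0.9932, -0.1161, -0.01  ],
       [-0.0931, -0.7382, -0.6681],
       [ 0.0702,  0.6645, -0.744 ]]), 't': array([-0.6288,  0.1121,  1.1476])}
top {'intrinsics': array([[353.4411,   0.    , 256.0398],
       [  0.    , 353.4411, 193.6064],
       [  0.    ,   0.    ,   1.    ]]), 'R': array([[-0.0112, -0.9998,  0.0158],
       [-0.9912,  0.009 , -0.132 ],
       [ 0.1318, -0.0171, -0.9911]]), 't': array([-0.0197,  0.634 ,  1.065 ])}
wrist {'intrinsics': array([[297.3186,   0.    , 251.4194],
       [  0.    , 297.3186, 192.5088],
       [  0.    ,   0.    ,   1.    ]]), 'hand_eye': array([[ 0.0006, -0.9558, -0.2941,  0.0811],
       [ 1.    ,  0.0009, -0.0012, -0.0008],
       [ 0.0014, -0.2941,  0.9558, -0.1624],
       [ 0.    ,  0.    ,  0.    ,  1.    ]])}
{'clock': 0.15, 'joint_pos': array([ 1.1958,  0.4117, -0.0127,  1.5968,  0.0056,  1.1343, -0.0822]), 'qd': array([ 0.0004, -0.0012,  0.0005, -0.0007,  0.0008, -0.0005, -0.0009]), 'effort': array([  0.0018, -58.8335,   0.6425, -29.1293,  -0.0538,   0.0158,
         0.0001]), 'ee_pos': array([ 0.1886, -0.5955,  0.222 ]), 'ee_rot': array([ 0.9883,  0.1528, -0.0001, -0.0006]), 'wrist_force': array([-0.2511,  0.5753,  0.3963]), 'moment': array([ 0.0463, -0.0106,  0.0068]), 'grip_force': 0.0, 'gripper_width': 0.08789361667771131}
```

View pics/side1.png

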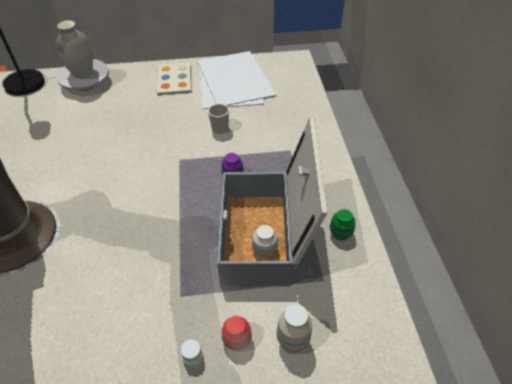

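View pics/top1.png

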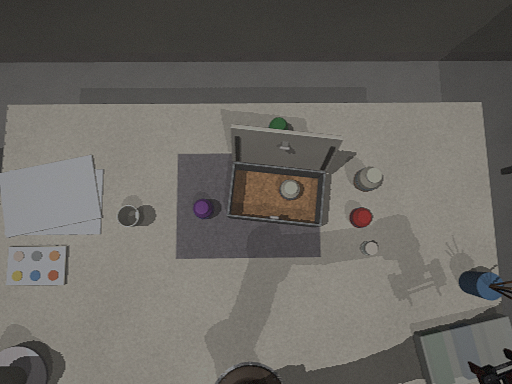

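Side view: the case is at (255,225), its open lid runs from (312,123) to (323,210), and the white jar is inside at (265,238). The look-alikes are green (343,224), purple (232,163) and red (237,332). The vase is at (295,325), the pot at (192,352) and the cup at (219,118). In the top view the case is at (276,195), the lid edge at (235–340,130) and the green jar behind it at (278,124). Next I need a close crop.

```bash
python3 - <<'E'
import cv2,numpy as np
a=cv2.imread("pics/side1.png")[110:300,205:365];b=cv2.imread("pics/top1.png")[105:240,215:395]
a=cv2.resize(a,None,fx=2.5,fy=2.5,interpolation=2);b=cv2.resize(b,None,fx=2.2,fy=2.2,interpolation=2)
o=np.zeros((max(len(a),len(b)),800,3),np.uint8);o[:len(a),:400]=a;o[:len(b),400:400+b.shape[1]]=b
cv2.imwrite("pics/crop1.png",cv2.convertScaleAbs(o,alpha=1.4))
E
```

```text
(no output)
```

View pics/crop1.png

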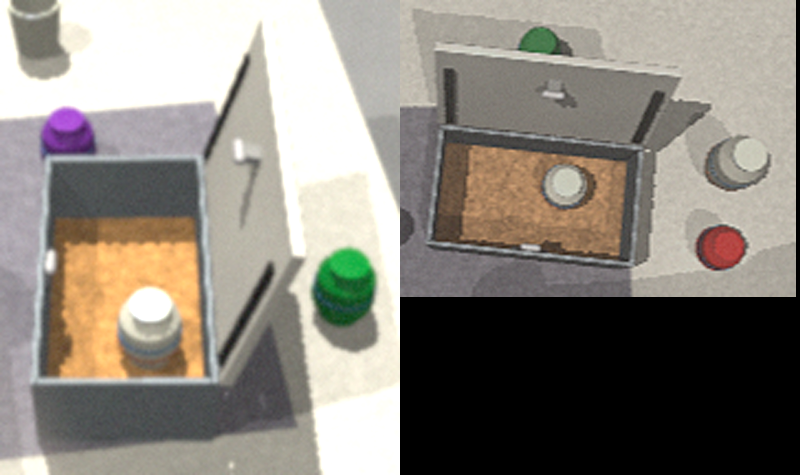

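The crop confirms the white jar inside the case. It also shows the rim corners and the lid's upper corners in both views, with the green jar standing behind the lid.

```bash
cat > h.py <<'E'
import numpy as np
from rig import *
np.set_printoptions(precision=4,suppress=True)
CI={n:camera_info(n) for n in("side","top")}
def ray(n,p):
    c=CI[n];d=c["R"].T@np.linalg.solve(c["intrinsics"],[p[0],p[1],1]);return -c["R"].T@c["t"],d/np.linalg.norm(d)
def plane(n,p,z):
    o,d=ray(n,p);return o+d*(z-o[2])/d[2]
def tri(p,q):
    A=np.zeros((3,3));b=np.zeros(3);R=[ray("side",p),ray("top",q)]
    for o,d in R:
        M=np.eye(3)-np.outer(d,d);A+=M;b+=M@o
    X=np.linalg.solve(A,b);return X,[np.linalg.norm((np.eye(3)-np.outer(d,d))@(X-o)) for o,d in R][0]
E
python3 - <<'E'
from h import *
S=dict(fl=(223.4,172.8),fr=(219,262),br=(291.4,262),bl=(286.2,172.4))
T=dict(fl=(228.2,215.5),fr=(321.4,225.5),br=(326.4,173.2),bl=(233.6,162.7))
for k in S: print(k,plane("side",S[k],.1),plane("top",T[k],.1),*tri(S[k],T[k]))
L=tri((309,120),(231.4,125.5)),tri((325.8,210),(342.3,136.8));print("lid",L)
c=lambda P:(sum(P)/4)
P=[(plane("side",S[k],.1)+plane("top",T[k],.1))/2 for k in S];print("centre",c(P))
w=P[0]-P[1]+P[3]-P[2];print("yaw y-axis",np.arctan2(-w[0],w[1]), np.linalg.norm(w)/2)
# others
for n,p,z in [("green",(343.5,217),.078),("purple",(232,158),.078),("red",(237,324),.078),("vase",(295,313),.13),("jar",(265,232.5),.078),("pot",(191,346),.05)]:print(n,plane("side",p,z))
for n,p,z in [("green",(278.5,124),.078),("purple",(203,208),.07),("vase",(374,175),.13),("jar",(289.5,188),.078)]:print(n,plane("top",p,z))
E
```

```text
fl [0.5644 0.0605 0.1   ] [0.5619 0.0575 0.1   ] [0.563  0.0574 0.1029] 0.0013200573348786746
fr [ 0.5349 -0.2123  0.1   ] [ 0.5297 -0.2163  0.1   ] [ 0.5323 -0.2153  0.1041] 0.002754543877633012
br [ 0.6926 -0.2318  0.1   ] [ 0.6859 -0.2369  0.1   ] [ 0.6883 -0.2357  0.1055] 0.0033390354910447315
bl [0.7271 0.0413 0.1   ] [0.7202 0.0412 0.1   ] [0.7238 0.0413 0.0992] 0.0033734477825728536
lid ((array([0.7751, 0.0385, 0.2714]), np.float64(0.003065917277038972)), (array([ 0.7454, -0.2407,  0.2806]), np.float64(0.0011110784830235209)))
centre [ 0.6271 -0.0871  0.1   ]
yaw y-axis -0.11823561899853069 0.27635900998645135
green [ 0.845  -0.1058  0.078 ]
purple [0.5924 0.1365 0.078 ]
red [ 0.561  -0.3505  0.078 ]
vase [ 0.6742 -0.3663  0.13  ]
jar [ 0.6485 -0.1287  0.078 ]
pot [ 0.4642 -0.373   0.05  ]
green [ 0.8471 -0.0979  0.078 ]
purple [0.5875 0.1356 0.07  ]
vase [ 0.6737 -0.3694  0.13  ]
jar [ 0.6453 -0.1274  0.078 ]
```

Choice: the lid is hinged on the case at (0.627, −0.087) with yaw −0.12. The white jar at (0.647, −0.128) stays inside. The plan is to straddle the lid's left front corner loosely with the fingers, coming in tilted from +y. The rear finger pushes the lid over and the front finger carries it down.

```bash
python3 -m inch '[[0,0,0.05,0,0,0],[0,0,0.05,0,0,0],[0,0,0.05,0,0,0],[0.02,0.035,0.03,0,0,3],[0.02,0.04,0,0,0,4],[0.02,0.04,0,0,0,4],[0.02,0.04,0,0,0,4],[0.02,0.04,0,0,0,4],[0.02,0.04,0,0,0,4],[0.02,0.04,0,0,0,4],[0.02,0.04,0,0,0,4],[0.02,0.04,0,0,0,4]]' 0
python3 -m inch '[[0.02,0.04,0,0,0,4],[0.02,0.04,0,0,0,4],[0.02,0.04,0,0,0,4],[0.02,0.04,0,0,0,4],[0.02,0.04,0,0,0,4],[0.02,0.04,0,0,0,4],[0.02,0.04,0,0,0,4],[0.02,0.04,0,0,0,3],[0.02,0.03,0,0,0,0],[0.02,0.03,0,0,0,0],[0,0.02,0,0,0,0],[0,0,0,0,0,0]]'
python3 -c "
from h import *
s=state();print(s['joint_pos'],s['ee_pos']);from scipy.spatial.transform import Rotation as R;print(R.from_quat(s['ee_rot']).as_matrix(),s['gripper_width'])"
```

```text
clock: 1.35
ee_pos: [0.369, -0.2392, 0.4025]
ee_rot: [0.896, 0.444, -0.0, 0.0]
wrist_force: [0.7, -0.0, -0.9]
gripper_width: 0.0441
grip_force: 0.0
clock: 2.55
ee_pos: [0.568, 0.1626, 0.4016]
ee_rot: [0.744, 0.668, -0.0, -0.001]
wrist_force: [-0.3, -0.1, -0.1]
gripper_width: 0.0435
grip_force: 0.0
[ 0.1656  0.3465 -0.736   1.3568  0.2276  1.5253 -0.6577] [0.568  0.1626 0.4016]
[[ 0.1067  0.9943 -0.0021]
 [ 0.9943 -0.1067  0.0018]
 [ 0.0016 -0.0023 -1.    ]] 0.04345097832785439
```

```bash
python3 -m inch '[[0,0,0,-6.95,0.8,0],[0,0,0,-6.95,0.8,0],[0,0,0,-6.95,0.8,0],[0,0,0,-6.95,0.8,0],[0,0,0,-6.95,0.8,0],[0.04,-0.017,-0.01,0,0,0],[0.04,-0.017,-0.01,0,0,0],[0.04,-0.017,-0.01,0,0,0],[0.04,-0.017,-0.01,0,0,0],[0.04,-0.017,-0.01,0,0,0],[0,0,0,0,0,0],[0,0,0,0,0,0]]' -0.3
python3 -c "
from h import *;import cv2
s=state();print(s['joint_pos'],s['ee_pos']);from scipy.spatial.transform import Rotation as R;print(R.from_quat(s['ee_rot']).as_matrix(),s['gripper_width'])
a=capture('side');b=capture('top');a=a[70:300,165:395];b=b[60:240,180:410]
a=cv2.resize(a,(400,400));b=cv2.resize(b,(400,313));o=np.zeros((400,800,3),np.uint8);o[:,:400]=a;o[:313,400:]=b;cv2.imwrite('pics/c2.png',cv2.convertScaleAbs(o,alpha=1.4))"
```

```text
clock: 3.75
ee_pos: [0.7696, 0.0718, 0.3464]
ee_rot: [0.717, 0.642, -0.206, 0.177]
wrist_force: [-0.5, -0.2, -0.2]
gripper_width: 0.0571
grip_force: 0.0
[-0.3295  0.798  -0.1103  0.7813  0.5621  1.8366 -0.4537] [0.7696 0.0718 0.3464]
[[ 0.0918  0.9935 -0.068 ]
 [ 0.8481 -0.1138 -0.5175]
 [-0.5218 -0.0102 -0.853 ]] 0.057109227843356807
```

View pics/c2.png

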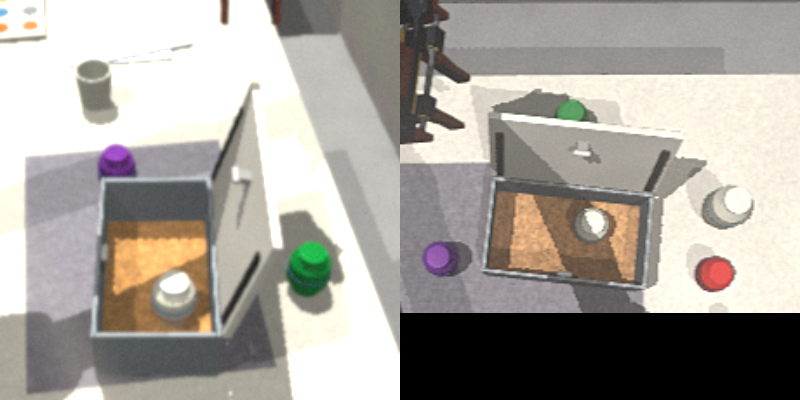

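The fingers are open above and left of the lid's left end: tips at crop (467,75) and (463,125), lid corner at (493,115). I'll check the projected TCP and the target insertion pixels.

```bash
python3 - <<'E'
from h import *
def pr(n,X):
    c=CI[n];v=c["intrinsics"]@(c["R"]@np.array(X)+c["t"]);return v[:2]/v[2]
p=pr("top",state()["ee_pos"]);print("tcp",p,((p-[180,60])*1.739+[400,0]))
h=np.array([.709,-.097,.1]);ex=np.array([.993,-.118,0]);ey=np.array([.118,.993,0])
for th in(1.7,1.75,1.8,1.82):
  for yy in(.143,-.143):
    f=h+ey*yy+.185*(np.cos(th)*-ex+[0,0,np.sin(th)]);b=f+.012*(np.sin(th)*ex-[0,0,np.cos(th)])
    print(th,yy,[((pr("top",q)-[180,60])*1.739+[400,0]).round() for q in(f,b)],[((pr("side",q)-[165,70])*1.739).round() for q in(f,b)])
E
```

```text
tcp [214.3815 118.6621] [459.7895 102.0134]
1.7 0.143 [array([486., 131.]), array([487., 122.])] [array([234.,  79.]), array([243.,  78.])]
1.7 -0.143 [array([684., 152.]), array([685., 144.])] [array([252., 245.]), array([263., 245.])]
1.75 0.143 [array([487., 125.]), array([488., 116.])] [array([241.,  80.]), array([250.,  78.])]
1.75 -0.143 [array([685., 146.]), array([686., 138.])] [array([261., 246.]), array([272., 245.])]
1.8 0.143 [array([488., 119.]), array([489., 111.])] [array([247.,  81.]), array([256.,  79.])]
1.8 -0.143 [array([685., 141.]), array([686., 132.])] [array([269., 247.]), array([280., 246.])]
1.82 0.143 [array([488., 117.]), array([489., 109.])] [array([250.,  81.]), array([259.,  79.])]
1.82 -0.143 [array([685., 138.]), array([686., 130.])] [array([272., 248.]), array([283., 246.])]
```

```bash
python3 -m inch '[[-0.001,-0.01,-0.016,0,0,0],[-0.001,-0.01,-0.016,0,0,0],[-0.001,-0.01,-0.016,0,0,0],[-0.001,-0.01,-0.016,0,0,0],[0,0,0,0,0,0]]'
python3 -m inch '[[-0.001,-0.01,-0.016,0,0,0],[-0.001,-0.01,-0.016,0,0,0],[0,0,0,0,0,0]]'
python3 -c "
from h import *;import cv2
s=state();print(s['joint_pos'],s['ee_pos']);from scipy.spatial.transform import Rotation as R;print(R.from_quat(s['ee_rot']).as_matrix(),s['gripper_width'])
a=capture('side');b=capture('top');a=a[70:300,165:395];b=b[60:240,180:410]
a=cv2.resize(a,(400,400));b=cv2.resize(b,(400,313));o=np.zeros((400,800,3),np.uint8);o[:,:400]=a;o[:313,400:]=b;cv2.imwrite('pics/c3.png',cv2.convertScaleAbs(o,alpha=1.4))"
```

```text
clock: 4.35
ee_pos: [0.7641, 0.0326, 0.2846]
ee_rot: [0.717, 0.642, -0.205, 0.177]
wrist_force: [-0.4, -0.2, 1.6]
gripper_width: 0.0572
grip_force: 0.0
clock: 4.65
ee_pos: [0.7626, 0.0131, 0.2526]
ee_rot: [0.717, 0.642, -0.205, 0.177]
wrist_force: [0.4, -0.1, -0.5]
gripper_width: 0.0573
grip_force: 0.0
[-0.2486  0.7709 -0.1215  1.0414  0.5672  1.6054 -0.516 ] [0.7626 0.0131 0.2526]
[[ 0.091   0.9937 -0.0654]
 [ 0.8486 -0.1118 -0.517 ]
 [-0.5211 -0.0085 -0.8535]] 0.05729814480411396
```

View pics/c3.png

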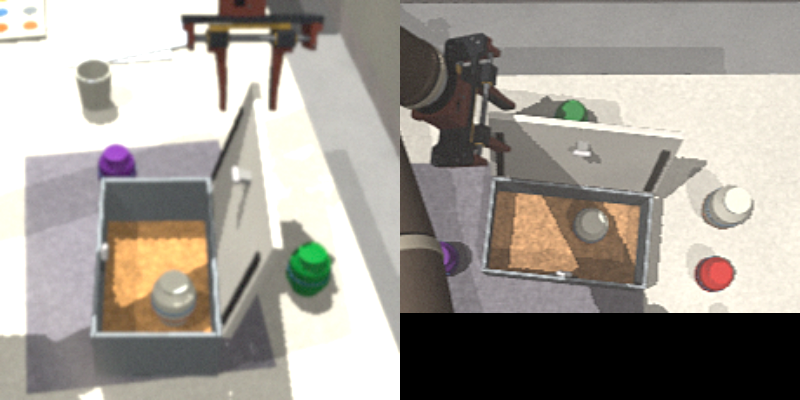

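The fingers straddle the lid's left end: front tip at crop (505,150), rear tip at (512,100), nothing touching. Next I'll compute the arc steps.

```bash
python3 - <<'E'
from h import *
ex=np.array([.993,-.118,0])
def P(t,r=.158): return ex*(-r*np.cos(t)+.006*np.sin(t))+np.array([0,0,.1+r*np.sin(t)-.006*np.cos(t)])
T=np.arange(1.79,.48,-.1)
for a in T: print(round(a,2),round(a-.1,2),((P(a-.1)-P(a))*1000/3).round(1))
E
python3 -m inch '[[0,0,0,0,0,0],[0,0,0,0,0,0],[0,0,0,0,0,0]]' 0.27 10
```

```text
1.79 1.69 [-5.1  0.6  0.7]
1.69 1.59 [-5.2  0.6  0.2]
1.59 1.49 [-5.2  0.6 -0.4]
1.49 1.39 [-5.2  0.6 -0.9]
1.39 1.29 [-5.1  0.6 -1.4]
1.29 1.19 [-5.   0.6 -1.9]
1.19 1.09 [-4.8  0.6 -2.4]
1.09 0.99 [-4.6  0.5 -2.8]
0.99 0.89 [-4.3  0.5 -3.3]
0.89 0.79 [-4.   0.5 -3.7]
0.79 0.69 [-3.7  0.4 -4. ]
0.69 0.59 [-3.3  0.4 -4.3]
0.59 0.49 [-2.9  0.3 -4.6]
0.49 0.39 [-2.4  0.3 -4.8]
clock: 5.05
ee_pos: [0.7638, 0.0144, 0.2531]
ee_rot: [0.717, 0.643, -0.203, 0.178]
wrist_force: [-1.1, 0.6, -0.3]
gripper_width: 0.0367
grip_force: 0.0
```

```bash
python3 -m inch '[[-0.0051,0.0006,0.0007,0,0,0],[-0.0051,0.0006,0.0007,0,0,0],[-0.0051,0.0006,0.0007,0,0,0],[-0.0052,0.0006,0.0002,0,0,0],[-0.0052,0.0006,0.0002,0,0,0],[-0.0052,0.0006,0.0002,0,0,0],[-0.0052,0.0006,-0.0004,-0.2,-1.9,0],[-0.0052,0.0006,-0.0004,-0.2,-1.9,0],[-0.0052,0.0006,-0.0004,-0.2,-1.9,0]]'
python3 -m inch '[[-0.0052,0.0006,-0.0009,-0.2,-1.9,0],[-0.0052,0.0006,-0.0009,-0.2,-1.9,0],[-0.0052,0.0006,-0.0009,-0.2,-1.9,0]]'
python3 -c "
from h import *;import cv2
s=state();print(s['joint_pos'],s['ee_pos']);from scipy.spatial.transform import Rotation as R;print(R.from_quat(s['ee_rot']).as_matrix()[:,2],s['gripper_width'])
a=capture('side');b=capture('top');a=a[70:300,165:395];b=b[60:240,180:410]
a=cv2.resize(a,(400,400));b=cv2.resize(b,(400,313));o=np.zeros((400,800,3),np.uint8);o[:,:400]=a;o[:313,400:]=b;cv2.imwrite('pics/c4.png',cv2.convertScaleAbs(o,alpha=1.4))"
```

```text
clock: 5.95
ee_pos: [0.7163, 0.0189, 0.2536]
ee_rot: [0.725, 0.632, -0.171, 0.213]
wrist_force: [1.1, -0.1, 0.5]
gripper_width: 0.0319
grip_force: 0.7
clock: 6.25
ee_pos: [0.7004, 0.0208, 0.2509]
ee_rot: [0.732, 0.619, -0.138, 0.248]
wrist_force: [0.5, 0.5, 0.6]
gripper_width: 0.0318
grip_force: 0.5
[-0.2999  0.5606 -0.1243  1.4304  0.6452  1.3491 -0.7858] [0.7004 0.0208 0.2509]
[ 0.1048 -0.5345 -0.8386] 0.03179537761878539
```

View pics/c4.png

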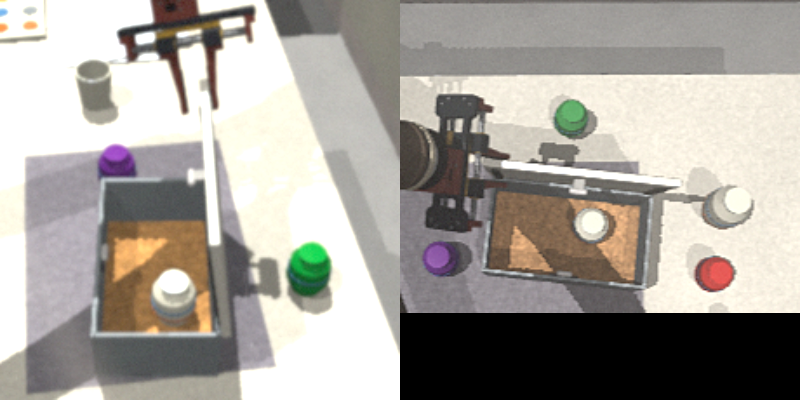

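The lid is nearly upright (crop x≈205–230) with the rear finger pushing it; nothing else has been disturbed. I'll carry on past the balance point.

```bash
python3 -m inch '[[-0.0051,0.0006,-0.0014,-0.2,-1.9,0],[-0.0051,0.0006,-0.0014,-0.2,-1.9,0],[-0.0051,0.0006,-0.0014,-0.2,-1.9,0],[-0.005,0.0006,-0.0019,-0.2,-1.9,0],[-0.005,0.0006,-0.0019,-0.2,-1.9,0],[-0.005,0.0006,-0.0019,-0.2,-1.9,0]]'
python3 -m inch '[[-0.0048,0.0006,-0.0024,-0.2,-1.9,0],[-0.0048,0.0006,-0.0024,-0.2,-1.9,0],[-0.0048,0.0006,-0.0024,-0.2,-1.9,0],[-0.0046,0.0005,-0.0028,-0.2,-1.9,0],[-0.0046,0.0005,-0.0028,-0.2,-1.9,0],[-0.0046,0.0005,-0.0028,-0.2,-1.9,0]]'
python3 -c "
from h import *
s=state();print(s['joint_pos'],s['ee_pos'],s['wrist_force'],s['moment']);from scipy.spatial.transform import Rotation as R;print(R.from_quat(s['ee_rot']).as_matrix(),s['gripper_width'])
"
```

```text
clock: 6.95
ee_pos: [0.6706, 0.0241, 0.2409]
ee_rot: [0.739, 0.59, -0.072, 0.316]
wrist_force: [-0.2, 0.7, -0.0]
gripper_width: 0.0321
grip_force: 0.0
clock: 7.55
ee_pos: [0.6422, 0.0275, 0.2251]
ee_rot: [0.74, 0.555, -0.005, 0.381]
wrist_force: [-1.7, 0.3, -2.0]
gripper_width: 0.0321
grip_force: 0.7
[-0.4702  0.3901 -0.0731  1.8984  0.986   1.0433 -1.4292] [0.6422 0.0275 0.2251] [-1.7165  0.3135 -1.9991] [ 0.724   0.5376 -0.0569]
[[ 0.3837  0.8245  0.4159]
 [ 0.8175 -0.0939 -0.5682]
 [-0.4294  0.5581 -0.7101]] 0.032062374081815566
```

```bash
python3 -m inch '[[-0.0043,0.0005,-0.0033,-0.2,-1.9,0],[-0.0043,0.0005,-0.0033,-0.2,-1.9,0],[-0.0043,0.0005,-0.0033,-0.2,-1.9,0],[-0.004,0.0005,-0.0037,-0.2,-1.9,0],[-0.004,0.0005,-0.0037,-0.2,-1.9,0],[-0.004,0.0005,-0.0037,-0.2,-1.9,0],[-0.0037,0.0004,-0.004,-0.2,-1.9,0],[-0.0037,0.0004,-0.004,-0.2,-1.9,0],[-0.0037,0.0004,-0.004,-0.2,-1.9,0]]'
python3 -c "
from h import *;import cv2
s=state();print(s['joint_pos'],s['ee_pos'],s['wrist_force'],s['moment']);from scipy.spatial.transform import Rotation as R;print(R.from_quat(s['ee_rot']).as_matrix(),s['gripper_width'])
a=capture('side');b=capture('top');a=a[70:300,165:395];b=b[60:240,180:410]
a=cv2.resize(a,(400,400));b=cv2.resize(b,(400,313));o=np.zeros((400,800,3),np.uint8);o[:,:400]=a;o[:313,400:]=b;cv2.imwrite('pics/c5.png',cv2.convertScaleAbs(o,alpha=1.4))"
```

```text
clock: 8.45
ee_pos: [0.6064, 0.0317, 0.1919]
ee_rot: [0.726, 0.492, 0.097, 0.471]
wrist_force: [0.8, -0.5, -2.7]
gripper_width: 0.0319
grip_force: 1.2
[-0.6297  0.4242 -0.0399  2.165   1.3606  1.0417 -2.0989] [0.6064 0.0317 0.1919] [ 0.8304 -0.4615 -2.716 ] [ 0.8584  0.8968 -0.0402]
[[ 0.4967  0.6232  0.6041]
 [ 0.8057 -0.0722 -0.5879]
 [-0.3228  0.7787 -0.538 ]] 0.03194068488478587
```

View pics/c5.png

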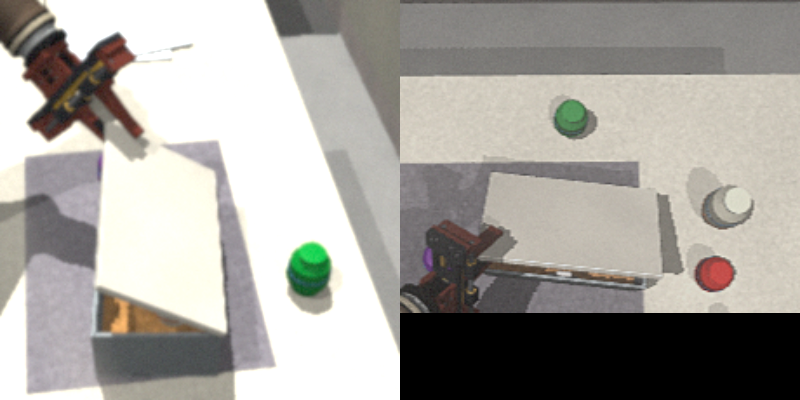

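The lid rests on the lower finger at about 0.63 rad, and the fingers are aligned at the lid's left front corner. I'll lower further while backing the tips out.

```bash
python3 - <<'E'
from h import *
ex=np.array([.993,-.118,0])
def P(t,r): return ex*(-r*np.cos(t)+.006*np.sin(t))+np.array([0,0,.1+r*np.sin(t)-.006*np.cos(t)])
T=np.linspace(.69,.18,6);r=np.linspace(.158,.178,6)
print("act",state()['ee_pos'],P(.69,.158)+[.709,-.097,0]+.113*np.array([.118,.993,0]))
for i in range(5): print(T[i+1].round(2),((P(T[i+1],r[i+1])-P(T[i],r[i]))*1000/3).round(1))
E
python3 -m inch '[[-0.0047,0.0006,-0.0036,-0.2,-1.9,0],[-0.0047,0.0006,-0.0036,-0.2,-1.9,0],[-0.0047,0.0006,-0.0036,-0.2,-1.9,0]]'
```

```text
act [0.6054 0.0318 0.1906] [0.6051 0.0291 0.1959]
0.59 [-4.4  0.5 -3.7]
0.49 [-4.1  0.5 -4.2]
0.38 [-3.8  0.4 -4.7]
0.28 [-3.3  0.4 -5.2]
0.18 [-2.8  0.3 -5.6]
clock: 8.85
ee_pos: [0.593, 0.0335, 0.1819]
ee_rot: [0.718, 0.468, 0.13, 0.498]
wrist_force: [1.1, -0.8, -3.5]
gripper_width: 0.032
grip_force: 1.4
```

```bash
python3 -m inch '[[-0.0041,0.0005,-0.0042,-0.2,-1.9,0],[-0.0041,0.0005,-0.0042,-0.2,-1.9,0],[-0.0041,0.0005,-0.0042,-0.2,-1.9,0],[-0.0038,0.0004,-0.0045,-0.2,-1.9,0],[-0.0038,0.0004,-0.0045,-0.2,-1.9,0],[-0.0038,0.0004,-0.0045,-0.2,-1.9,0],[0,0,0,0,0,0]]'
python3 -c "
from h import *
s=state();print(s['joint_pos'],s['ee_pos'],s['wrist_force'],s['moment']);from scipy.spatial.transform import Rotation as R;print(R.from_quat(s['ee_rot']).as_matrix(),s['gripper_width'])
p=s['ee_pos']-[.709,-.097,.1];u=p@[.993,-.118,0];print('case u,v,z',u,p@[.118,.993,0],p[2],np.hypot(u,p[2]),np.arctan2(p[2],-u))
"
```

```text
clock: 9.55
ee_pos: [0.5687, 0.0367, 0.1542]
ee_rot: [0.696, 0.42, 0.195, 0.55]
wrist_force: [-2.4, -0.1, -5.2]
gripper_width: 0.0319
grip_force: 2.8
[-0.7766  0.6314 -0.0424  2.3339  1.5873  1.2624 -2.7527] [0.5687 0.0367 0.1542] [-2.3733 -0.0593 -5.2121] [ 1.2104  1.6581 -0.2549]
[[ 0.572   0.3694  0.7324]
 [ 0.7979 -0.0437 -0.6012]
 [-0.1901  0.9282 -0.3198]] 0.03187729356087883
case u,v,z -0.15504653130113863 0.11618047167631605 0.05415193813761457 0.16423111542145416 0.33601764701814635
```

```bash
python3 -m inch '[[-0.0029,0.0003,-0.0021,0,0,0],[-0.0029,0.0003,-0.0021,0,0,0],[-0.0029,0.0003,-0.0021,0,0,0],[-0.0029,0.0003,-0.0021,0,0,0],[-0.0029,0.0003,-0.0021,0,0,0],[0,0,0,0,0,0]]'
python3 -c "
from h import *;import cv2
s=state();print(s['joint_pos'],s['ee_pos'],s['wrist_force'],s['moment'])
p=s['ee_pos']-[.709,-.097,.1];u=p@[.993,-.118,0];print('case u,v,z',u,p@[.118,.993,0],p[2])
a=capture('side');b=capture('top');a=a[70:300,165:395];b=b[60:240,180:410]
a=cv2.resize(a,(400,400));b=cv2.resize(b,(400,313));o=np.zeros((400,800,3),np.uint8);o[:,:400]=a;o[:313,400:]=b;cv2.imwrite('pics/c6.png',cv2.convertScaleAbs(o,alpha=1.4))"
```

```text
clock: 10.15
ee_pos: [0.5542, 0.038, 0.1449]
ee_rot: [0.696, 0.419, 0.196, 0.55]
wrist_force: [-2.0, 1.1, -4.1]
gripper_width: 0.032
grip_force: 2.3
[-0.7916  0.652  -0.0603  2.3561  1.5754  1.2795 -2.8007] [0.5542 0.038  0.1449] [-2.0021  1.0894 -4.1132] [ 1.0782  1.4819 -0.2804]
case u,v,z -0.1696592644427941 0.11583073273403557 0.04487668247664109
```

View pics/c6.png

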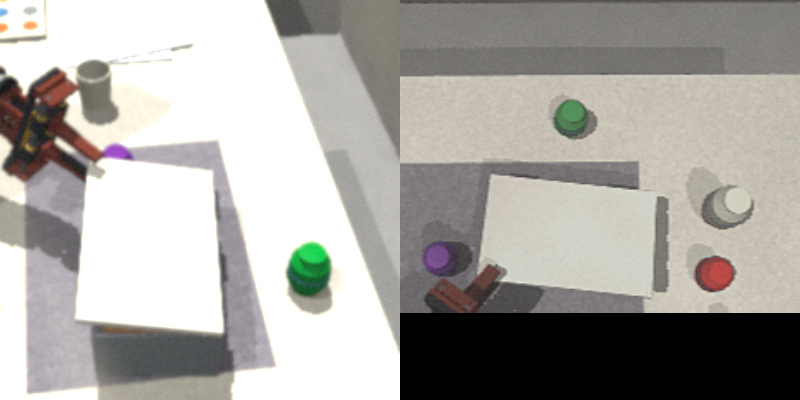

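```bash
python3 -m inch '[[-0.002,0.0002,-0.002,0.05,0.5,0],[-0.002,0.0002,-0.002,0.05,0.5,0],[-0.0015,0.0002,-0.002,0.05,0.5,0],[0,0,0,0,0,0]]'
python3 -m inch '[[-0.0015,0.0002,-0.002,0.05,0.5,0],[-0.0015,0.0002,-0.002,0.05,0.5,0],[0,0,0,0,0,0]]'
python3 -c "
from h import *
s=state();print(s['joint_pos'],s['ee_pos'],s['wrist_force'],s['moment'])
p=s['ee_pos']-[.709,-.097,.1];u=p@[.993,-.118,0];print('case u,v,z',u,p@[.118,.993,0],p[2])"
```

```text
clock: 10.65
ee_pos: [0.5493, 0.0385, 0.1398]
ee_rot: [0.699, 0.425, 0.188, 0.544]
wrist_force: [1.5, 0.5, 0.8]
gripper_width: 0.0322
grip_force: 0.0
clock: 10.95
ee_pos: [0.5461, 0.039, 0.1353]
ee_rot: [0.701, 0.43, 0.182, 0.539]
wrist_force: [0.4, -0.7, 0.3]
gripper_width: 0.0318
grip_force: 0.0
[-0.7877  0.6447 -0.0727  2.36    1.5551  1.253  -2.7705] [0.5461 0.039  0.1353] [ 0.3691 -0.7272  0.3023] [0.491  0.6017 0.0346]
case u,v,z -0.1778125100781017 0.11583056930539576 0.03529674680143538
```

The load is off the fingers, so the lid sits on the catch. I'll withdraw, rise and bring the tool upright with the fingers shut.

```bash
python3 -m inch '[[-0.01,0.001,0.002,0,0,0],[-0.01,0.001,0.002,0,0,0],[-0.01,0.001,0.002,0,0,0],[-0.01,0.001,0.002,0,0,0],[-0.01,0.003,0.002,0,0,0],[-0.01,0.003,0.002,0,0,0]]'
python3 -m inch '[[-0.01,0,0.03,0.9,7.5,0],[0,0,0.03,0.9,7.5,0],[0,0,0.03,0.9,7.5,0],[0,0,0.03,0.9,7.5,0],[0,0,0.03,0.9,7.5,0],[0,0,0,0.9,7.5,0],[0,0,0,0.9,7.5,0],[0,0,0,0.9,7.5,0],[0,0,0,0.7,5.5,0],[0,0,0,8,-1,0],[0,0,0,8,-1,0],[0,0,0,8,-1,0]]' 1
python3 -m inch '[[0,0,0,7,-0.8,0],[0,0,0,0,0,0],[0,0,0,0,0,0]]'
python3 -c "
from h import *;import cv2
s=state();print(s['joint_pos'],s['ee_pos'],s['wrist_force'],s['moment']);from scipy.spatial.transform import Rotation as R;M=R.from_quat(s['ee_rot']).as_matrix();print(M)
a=M[:,2];v=np.cross(a,[0,0,-1]);print('fix deg',np.degrees(v))
cv2.imwrite('pics/s7.png',cv2.convertScaleAbs(cv2.resize(capture('side')[70:300,165:395],(500,500)),alpha=1.2))"
```

```text
clock: 11.55
ee_pos: [0.4852, 0.0493, 0.1475]
ee_rot: [0.701, 0.43, 0.182, 0.539]
wrist_force: [0.3, 0.4, -0.5]
gripper_width: 0.032
grip_force: 0.0
clock: 12.75
ee_pos: [0.4789, 0.0466, 0.2527]
ee_rot: [0.773, 0.626, 0.005, 0.106]
wrist_force: [-0.0, 0.6, -1.0]
gripper_width: 0.0005
grip_force: 0.0
clock: 13.05
ee_pos: [0.4782, 0.0451, 0.2525]
ee_rot: [0.779, 0.623, 0.045, 0.065]
wrist_force: [1.0, 1.1, 0.3]
gripper_width: 0.0005
grip_force: 0.0
[-0.2274  0.0473 -0.0309  2.006   0.1032  0.9544 -0.534 ] [0.4782 0.0451 0.2525] [1.0048 1.0823 0.2763] [0.0416 0.1196 0.0349]
[[ 0.2208  0.9634  0.1521]
 [ 0.9753 -0.2163 -0.0453]
 [-0.0107  0.1584 -0.9873]]
fix deg [2.5961 8.7161 0.    ]
```

View pics/s7.png

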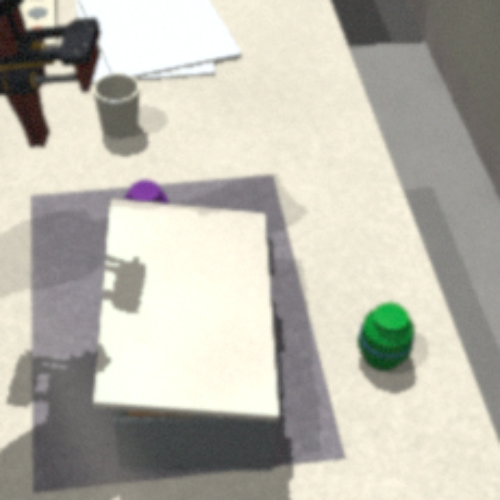

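The lid sits ajar on the catch, with a dark gap visible along its near side at about (120–280,412). I'll go above the middle of the front edge.

```bash
python3 -m inch '[[0.01,-0.02,0,1.3,4.3,0],[0.01,-0.02,0,1.3,4.3,0],[0.01,-0.02,0,0,0,0],[0.01,-0.02,0,0,0,0],[0.01,-0.02,0,0,0,0],[0.007,-0.021,0,0,0,0],[0,0,-0.025,0,0,0],[0,0,-0.025,0,0,0],[0,0,-0.025,0,0,0],[0,0,-0.015,0,0,0],[0,0,0,0,0,0]]'
python3 -m inch '[[0,0,-0.004,0,0,0],[0,0,-0.004,0,0,0],[0,0,0,0,0,0]]'
```

```text
clock: 14.2
ee_pos: [0.5344, -0.0733, 0.1595]
ee_rot: [0.779, 0.626, -0.001, -0.001]
wrist_force: [-0.4, -0.6, 0.3]
gripper_width: 0.0005
grip_force: 0.0
clock: 14.5
ee_pos: [0.5361, -0.0754, 0.1546]
ee_rot: [0.781, 0.625, 0.002, 0.001]
wrist_force: [1.0, -0.4, 0.6]
gripper_width: 0.0005
grip_force: 0.0
```

```bash
python3 -m inch '[[0,0,-0.004,0,0,0],[0,0,-0.004,0,0,0],[0,0,-0.002,0,0,0],[0,0,0,0,0,0]]'
python3 -m inch '[[0,0,-0.002,0,0,0],[0,0,-0.002,0,0,0],[0,0,0,0,0,0]]'
python3 -m inch '[[0,0,-0.002,0,0,0],[0,0,-0.002,0,0,0],[0,0,0,0,0,0]]'
```

```text
clock: 14.9
ee_pos: [0.5357, -0.0759, 0.1442]
ee_rot: [0.781, 0.625, 0.002, 0.0]
wrist_force: [1.1, 0.3, -0.1]
gripper_width: 0.0003
grip_force: 0.0
clock: 15.2
ee_pos: [0.5358, -0.0758, 0.1402]
ee_rot: [0.781, 0.625, 0.002, 0.0]
wrist_force: [-0.4, 0.3, 0.2]
gripper_width: 0.0009
grip_force: 0.0
clock: 15.5
ee_pos: [0.5359, -0.0758, 0.1366]
ee_rot: [0.781, 0.625, 0.002, 0.001]
wrist_force: [-1.4, 0.8, 1.9]
gripper_width: 0.0004
grip_force: 1.1
```

```bash
for i in 1; do python3 -m inch '[[0,0,-0.001,0,0,0],[0,0,-0.001,0,0,0],[0,0,0,0,0,0]]'; done; python3 -m inch '[[0,0,-0.001,0,0,0],[0,0,-0.001,0,0,0],[0,0,0,0,0,0]]'
```

```text
clock: 15.8
ee_pos: [0.5359, -0.0758, 0.1357]
ee_rot: [0.781, 0.625, 0.002, 0.001]
wrist_force: [-5.6, 0.7, 14.3]
gripper_width: 0.0006
grip_force: 6.6
clock: 16.1
ee_pos: [0.536, -0.0758, 0.1324]
ee_rot: [0.781, 0.625, 0.002, 0.001]
wrist_force: [0.5, 0.9, -0.4]
gripper_width: 0.0004
grip_force: 0.0
```

```bash
python3 -m inch '[[0,0,-0.004,0,0,0],[0,0,-0.004,0,0,0],[0,0,-0.004,0,0,0],[0,0,-0.003,0,0,0],[0,0,0,0,0,0]]'
python3 -m inch '[[0,0,-0.001,0,0,0],[0,0,-0.001,0,0,0],[0,0,0,0,0,0]]'
python3 -m inch '[[0,0,-0.001,0,0,0],[0,0,-0.001,0,0,0],[0,0,0,0,0,0]]'
```

```text
clock: 16.6
ee_pos: [0.5355, -0.0758, 0.1167]
ee_rot: [0.781, 0.625, 0.001, 0.0]
wrist_force: [0.2, -0.3, -0.6]
gripper_width: 0.0004
grip_force: 0.0
clock: 16.9
ee_pos: [0.5359, -0.0758, 0.1154]
ee_rot: [0.781, 0.625, 0.002, 0.001]
wrist_force: [-0.7, -0.3, 0.0]
gripper_width: 0.0001
grip_force: 0.0
clock: 17.2
ee_pos: [0.5359, -0.0758, 0.1134]
ee_rot: [0.781, 0.625, 0.002, 0.001]
wrist_force: [0.2, -0.7, 0.3]
gripper_width: 0.0005
grip_force: 0.0
```

```bash
python3 -m inch '[[0,0,-0.001,0,0,0],[0,0,-0.001,0,0,0],[0,0,0,0,0,0]]'
python3 -m inch '[[0,0,-0.001,0,0,0],[0,0,0,0,0,0]]'
```

```text
clock: 17.5
ee_pos: [0.536, -0.0758, 0.1123]
ee_rot: [0.781, 0.625, 0.002, 0.001]
wrist_force: [-3.7, 1.1, 9.2]
gripper_width: 0.0005
grip_force: 4.6
clock: 17.7
ee_pos: [0.5361, -0.0758, 0.1123]
ee_rot: [0.781, 0.625, 0.002, 0.001]
wrist_force: [-5.8, 0.8, 18.2]
gripper_width: 0.0005
grip_force: 9.0
```

Rigid contact at z = 0.1123 m matches the shut height of 0.112 m, so the lid is down. I'll lift off and look.

```bash
python3 -m inch '[[0,0,0.005,0,0,0],[0,0,0.02,0,0,0],[-0.02,0,0.04,0,0,0],[-0.02,0,0.04,0,0,0],[-0.03,0,0.03,0,0,0],[0,0,0,0,0,0],[0,0,0,0,0,0]]'
python3 -c "
from h import *;import cv2
a=capture('side');b=capture('top');a=a[70:370,145:375];b=b[60:260,100:410]
a=cv2.resize(a,(383,500));b=cv2.resize(b,(417,269));o=np.zeros((500,800,3),np.uint8);o[:,:383]=a;o[:269,383:]=b;cv2.imwrite('pics/c8.png',cv2.convertScaleAbs(o,alpha=1.2))"
```

```text
clock: 18.4
ee_pos: [0.4662, -0.0758, 0.2462]
ee_rot: [0.781, 0.625, 0.003, 0.001]
wrist_force: [0.1, -0.4, -0.6]
gripper_width: 0.0005
grip_force: 0.0
```

View pics/c8.png

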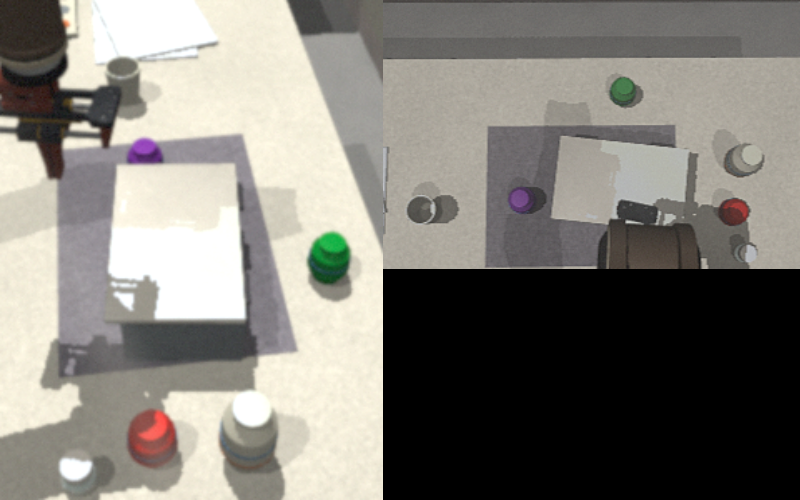

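The lid lies level and shut (near edge at (107–245,320), no gap). The vase, cup, pot and coloured jars all stand where they were, and the robot is clear.

```bash
python3 -c "
from rig import *
print(close_job())"
```

```text
the job is handed in; nothing more can be done
None
```

The lid was pushed over from behind, lowered on the fingers and pressed past its catch until fully shut (highest reading 18 N), the bench pieces look undisturbed, and the job is handed in; I can't see the jar under the lid, but the fingers never came near it.

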